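# Throw the interlocked feeder levers of a test bench

### The arm

A 6-joint arm with a two-finger parallel gripper is mounted at the origin on the work surface. World frame = base frame: x ahead of the robot, y to its left, z up, the work surface at z = 0. Lengths are in m, angles in rad, forces in N, time in s.
With the tool pointing down it reaches from about 0.3 to 0.875 m from the base axis. Payload 4.2 kg.
Tool frame: the origin (TCP) lies on the centre line of the jaws, within the pads' length; the fingertips stand 25 mm ahead of it and the grasp point (between the pads) lies 6 mm ahead of it; z points along the fingers, y is the direction in which the jaws open and shut (so a half turn about z gives the same grasp; the last joint's range is limited). The gripper opens to 85 mm and grips with 20 to 120 N. Pads are 22 mm wide; open, the fingers measure 114 mm over their backs; the gripper's body (76 mm by 85 mm) begins 54 mm behind the grasp point. The pads swing forward as they close: fully open they stand 13 mm farther back than shut.
Start: joints at [-0.02, 0.32, 1.565, -0, 1.257, -0.02], TCP at [0.575, 0, 0.225] pointing down, gripper open.
Joint ranges: [-3.11, 3.11], [-0.84, 2.01], [0.21, 2.61], [-1.34, 4.49], [0.05, 2.63], [-2.56, 2.56]. Speed limits (rad/s): [2.57, 2.57, 3.14, 3.14, 3.14, 3.14].

### API

Orientations are given as a unit quaternion [w, x, y, z].
In Python, from plant import env, gripper_to, solve_ik, eyes, telemetry gives the robot as it stands. The module is installed in compiled form; this text tells all that it offers. Calls block until the motion is done:
- env.move_pose(position, orientation): joint-space move of the TCP to a pose.
- env.line_to(position, attitude=None, rate=0.15): straight line of the TCP; attitude=None keeps the orientation; rate is the mean speed in m/s.
- env.set_joints(angles): joint-space move.
- gripper_to(opening, squeeze=None): opening from 0.0 (shut) to 1.0 (fully open); squeeze is the grip in N (None keeps the last); returns when the fingers have stopped.
- env.dwell(seconds).
- solve_ik(position, orientation): joint angles nearest the present ones, or None.
- eyes.grab_frame(name): name is "scene" or "side" or "wrist"; returns (picture, depth): 400x640x3 uint8, red, green, blue; 400x640 float32, m along the optical axis (not along the pixel's ray), 0 where there is no reading.
- eyes.calibration(name): a dict with "K" (3x3 intrinsics, pixels), "R" (3x3) and "t" (3): a world point X has camera coordinates R X + t. Camera axes: x right, y down, z forward; pixel columns grow to the right and rows downward; lengths in m; the calibration is good to about 2 mm. A picture is of the moment at which its call begins: read the wrist's pose just before it. calibration takes no time and is no camera call; for the wrist camera it gives the pose at the moment of the call.
A pose or a line that the arm cannot do raises env.IKError and nothing moves.
- env.hand_in(): hands the job in, once; it reports no verdict.
Readings, each from a call of its own:
- telemetry.get_time_s(): time.
- telemetry.get_qpos(): joint angles.
- telemetry.get_joint_vel(): joint speeds.
- telemetry.get_joint_torque(): joint torques, N m.
- telemetry.get_eef_pos(): TCP position.
- telemetry.get_ee_rot(): TCP orientation.
- telemetry.get_contact_force(): force on the tool from outside, world axes, zero at the start.
- telemetry.get_ft_torque(): the same for the moment, N m.
- telemetry.get_opening(): opening from 0.0 (shut) to 1.0 (fully open).
Only numpy, scipy, OpenCV 4.12 (cv2) and the standard library are available. Lean on these libraries where they do the work, as an engineer would, in place of code of your own. Each camera call takes 0.05 s, during which the arm holds its last target.

### The job

Bring the test bench on by throwing all three levers of the switch bank fully over, away from the robot, and leave them there. The bank is interlocked: only one order is permitted and it is not marked, so feel which lever is free and ease off any that is blocked; a lever pushed harder than about 15 N is overforced. Leave the things lying around the bank where they are.

Things in the scene. Friction and masses are not known exactly. Their poses are not given: they have to be found in the camera images.
- bank: Grey housing fixed to the bench, 170 (x) by 270 (y) by 76 mm high, three slots in its top. Origin: centre of its underside. x points the way levers are thrown, y along the row (to the robot's left), z up. Interlock inside: one lever is free at first; each lever beyond about 0.8 rad frees the next. The order changes every time, unrelated to colour or place.
- lever_left (a joint): Red lever (at +80 mm along the bank's y axis), angle at its pivot (55 mm up, bank x = 0, axis bank y), rad. 0 to 0.04 at the start: leaning 0.45 towards the robot; 0.90: end stop, fully thrown, leaning 0.45 to bank +x. Free: 2 to 4 N at the grip (a finger sliding on it adds rubbing), stays where left. Blocked: meets the lock at 0.05 to 0.12 rad.
- lever_middle (a joint): Yellow lever (in the middle of the bank), angle at its pivot (55 mm up, bank x = 0, axis bank y), rad. 0 to 0.04 at the start: leaning 0.45 towards the robot; 0.90: end stop, fully thrown, leaning 0.45 to bank +x. Free: 2 to 4 N at the grip (a finger sliding on it adds rubbing), stays where left. Blocked: meets the lock at 0.05 to 0.12 rad.
- lever_right (a joint): Green lever (at -80 mm along the bank's y axis), angle at its pivot (55 mm up, bank x = 0, axis bank y), rad. 0 to 0.04 at the start: leaning 0.45 towards the robot; 0.90: end stop, fully thrown, leaning 0.45 to bank +x. Free: 2 to 4 N at the grip (a finger sliding on it adds rubbing), stays where left. Blocked: meets the lock at 0.05 to 0.12 rad.
- bend_left (a joint): Elastic bend of the red lever's springy stem about the same axis, rad: 0 unloaded, positive when pushed to bank +x, 10 N m per rad (10 N at the grip point bends it 0.115, 13 mm). The grip's lean is pivot angle plus bend. Beyond 0.22 either way (16 N at the lever's top, 19 N at the grip point) the lever is overforced.
- bend_middle (a joint): Elastic bend of the yellow lever's springy stem about the same axis, rad: 0 unloaded, positive when pushed to bank +x, 10 N m per rad (10 N at the grip point bends it 0.115, 13 mm). The grip's lean is pivot angle plus bend. Beyond 0.22 either way (16 N at the lever's top, 19 N at the grip point) the lever is overforced.
- bend_right (a joint): Elastic bend of the green lever's springy stem about the same axis, rad: 0 unloaded, positive when pushed to bank +x, 10 N m per rad (10 N at the grip point bends it 0.115, 13 mm). The grip's lean is pivot angle plus bend. Beyond 0.22 either way (16 N at the lever's top, 19 N at the grip point) the lever is overforced.
- grip_left (a point): Point in the red plastic grip, on its centre line, 115 mm from the pivot. Grip: round bar 24 mm in diameter, 75 to 135 mm from the pivot, ball end to 147 mm; below it a steel rod 10 mm in diameter. At the start this point is about 159 mm above the bench, 50 mm to bank -x of the pivot; thrown, as high and 50 mm to bank +x.
- grip_middle (a point): Point in the yellow plastic grip, on its centre line, 115 mm from the pivot. Grip: round bar 24 mm in diameter, 75 to 135 mm from the pivot, ball end to 147 mm; below it a steel rod 10 mm in diameter. At the start this point is about 159 mm above the bench, 50 mm to bank -x of the pivot; thrown, as high and 50 mm to bank +x.
- grip_right (a point): Point in the green plastic grip, on its centre line, 115 mm from the pivot. Grip: round bar 24 mm in diameter, 75 to 135 mm from the pivot, ball end to 147 mm; below it a steel rod 10 mm in diameter. At the start this point is about 159 mm above the bench, 50 mm to bank -x of the pivot; thrown, as high and 50 mm to bank +x.
- blue_bin: Bystander: loose open blue plastic bin, 120 x 90 x 60 mm, origin at the centre of its underside.
- drawer_tray: Bystander: loose grey component drawer with one divider, 120 x 70 x 40 mm, origin at the centre of its underside.
- wire_reel: Bystander: loose copper-coloured reel standing on its flange, 64 mm in diameter, 46 mm high, origin at the centre of its underside.
- screwdriver: Bystander: loose orange-handled screwdriver lying on the bench to the right of the bank, lying along its x axis.

How it is judged:
By the outcome, as a careful person would: the job done as asked, in the order asked, and still so for the second after the job is handed in, with the robot touching nothing.
It also fails if it takes over 64 s, if anything falls off the work surface, if the arm or the gripper's body presses on something with over 40 N, if the wrist force passes 120 N, or if a joint passes its speed limit or range.

## Working session

There is one attempt and no reset: what is moved stays moved. The work goes in short steps, each a Python script; the robot and the scene stay as the last script left them, time stands still between calls to the robot, and variables do not carry over. Pictures are saved under pics/ and viewed, and the job is handed in when it is done.

```bash
mkdir -p pics; ls; python3 - <<'E'
from plant import env, gripper_to, solve_ik, eyes, telemetry
import cv2,numpy as np
for n in ("scene","side"):
    p,d=eyes.grab_frame(n); c=eyes.calibration(n)
    np.savez(n+".npz",p=p,d=d,**c)
    cv2.imwrite(f"pics/{n}0.png",p[:,:,::-1])
    print(n,np.round(c["K"],1).tolist(),np.round(-c["R"].T@c["t"],3))
print(telemetry.get_time_s(),telemetry.get_eef_pos(),telemetry.get_ee_rot(),telemetry.get_contact_force())
E
```

```text
pics
scene [[397.0, 0.0, 326.4], [0.0, 397.0, 198.1], [0.0, 0.0, 1.0]] [1.062 0.466 0.764]
side [[486.2, 0.0, 315.9], [0.0, 486.2, 190.6], [0.0, 0.0, 1.0]] [ 0.232 -0.648  0.923]
0.1 [5.74564839e-01 1.54791533e-05 2.24377931e-01] [-5.65746956e-04  7.07106954e-01  7.07106176e-01 -5.39225576e-04] [-0.46346918  0.04804763 -0.23452312]
```

View pics/scene0.png

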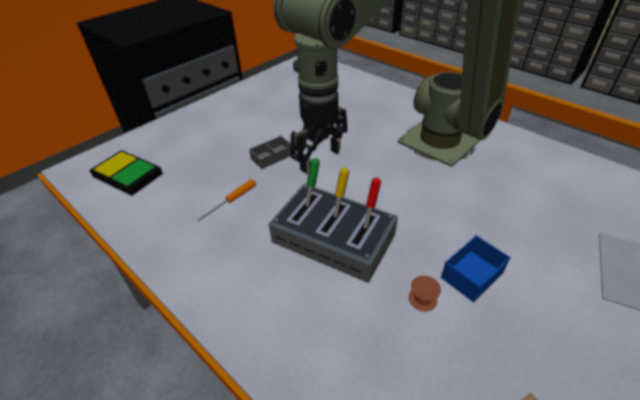

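View pics/side0.png

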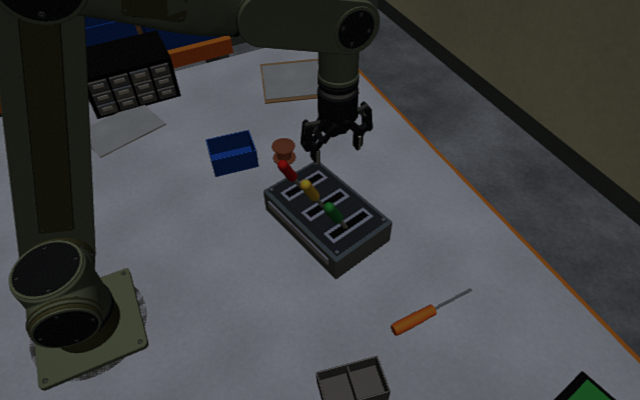

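Scene view: grips are green at about (313,172), yellow (342,183) and red (374,193). In the side view, red is at (288,170), yellow (310,190) and green (334,212). The housing top is clear in both.

```bash
cat > loc.py <<'E'
import cv2,numpy as np
def masks(p,roi):
    h=cv2.cvtColor(p,cv2.COLOR_RGB2HSV); H,S,V=[h[...,i].astype(int) for i in range(3)]
    m={'red':((H<6)|(H>172))&(S>170)&(V>70),'yellow':(H>20)&(H<32)&(S>130)&(V>70),'green':(H>45)&(H<80)&(S>110)&(V>40)}
    r=np.zeros(p.shape[:2],bool); x0,x1,y0,y1=roi; r[y0:y1,x0:x1]=1
    return {k:v&r for k,v in m.items()}
def cloud(d,K,R,t,m):
    v,u=np.nonzero(m&(d>0)); z=d[v,u]
    X=np.stack([(u-K[0,2])/K[0,0]*z,(v-K[1,2])/K[1,1]*z,z],1)
    return (X-t)@R
def ray(K,R,t,u,v):
    return -R.T@t, R.T@np.linalg.solve(K,[u,v,1])
E
cat > a.py <<'E'
from loc import *
rois={'scene':(270,400,140,225),'side':(270,360,140,240)}
L={}
for n in rois:
    f=np.load(n+'.npz'); K,R,t=f['K'],f['R'],f['t']
    for k,m in masks(f['p'],rois[n]).items():
        c=cloud(f['d'],K,R,t,m); v,u=np.nonzero(m)
        print(n,k,m.sum(),u.mean().round(1),v.mean().round(1),np.median(c,0).round(3),np.percentile(c[:,2],[3,97]).round(3))
        L[n,k]=ray(K,R,t,u.mean(),v.mean())
    # top
    m=np.ones(f['d'].shape,bool); c=cloud(f['d'],K,R,t,m)
    s=(abs(c[:,2]-.076)<.006)&(c[:,0]>.35)&(c[:,0]<.9)&(abs(c[:,1])<.4)
    q=c[s,:2]; 
    q=q[np.linalg.norm(q-np.median(q,0),axis=1)<.17]
    r=cv2.minAreaRect(q.astype(np.float32)*1000)
    print('top',len(q),r,cv2.boxPoints(r).round(0).tolist())
for k in ('red','yellow','green'):
    (a,da),(b,db)=L['scene',k],L['side',k]
    s=np.linalg.lstsq(np.stack([da,-db],1),b-a,rcond=None)[0]
    print(k,((a+s[0]*da+b+s[1]*db)/2).round(4),'gap',np.linalg.norm(a+s[0]*da-b-s[1]*db).round(4))
E
python3 a.py
```

```text
scene red 213 373.1 192.8 [0.503 0.092 0.163] [0.134 0.189]
scene yellow 230 341.6 182.5 [0.522 0.015 0.163] [0.133 0.19 ]
scene green 204 312.6 172.2 [ 0.538 -0.062  0.163] [0.132 0.19 ]
top 5332 ((560.2119140625, 21.05584716796875), (172.1979217529297, 270.20037841796875), 13.814523696899414) [[444.0, 132.0], [509.0, -131.0], [676.0, -90.0], [612.0, 173.0]]
side red 62 282.1 163.4 [0.485 0.08  0.187] [0.151 0.191]
side yellow 72 305.2 183.6 [0.504 0.001 0.187] [0.18  0.192]
side green 86 329.0 206.6 [ 0.52  -0.076  0.186] [0.167 0.19 ]
top 5585 ((557.7864990234375, 18.3828125), (170.6855926513672, 270.5265197753906), 13.71815299987793) [[443.0, 130.0], [507.0, -133.0], [673.0, -93.0], [609.0, 170.0]]
red [0.497  0.0952 0.1645] gap 0.0142
yellow [0.517  0.0175 0.1634] gap 0.0119
green [ 0.5334 -0.0615  0.1616] gap 0.0093
```

Bank centre is about (0.559, 0.020) with yaw 13.8°. The edges fit 170 × 270 mm, and the grips sit 80 mm apart at 50 mm to -x, which matches the description. I'll push with the shut fingers in small steps and check the force at each one. First I'll approach behind the yellow lever.

```bash
cat > h.py <<'E'
from plant import env, gripper_to, solve_ik, eyes, telemetry as T
import numpy as np
from scipy.spatial.transform import Rotation as Ro
a=np.radians(13.77); bx=np.array([np.cos(a),np.sin(a),0]); by=np.array([-np.sin(a),np.cos(a),0])
C=np.array([.559,.0197,0]); Z=.173
q=Ro.from_matrix(np.stack([bx,-by,[0,0,-1]],1)).as_quat(); Q=q[[3,0,1,2]]
Y={'red':.08,'yellow':0.,'green':-.08}
P=lambda x,y,z=Z: C+bx*x+by*y+[0,0,z]
def bpos():
    d=np.array(T.get_eef_pos())-C; return np.array([d@bx,d@by,d[2]])
F=lambda: np.array([np.array(T.get_contact_force())@v for v in (bx,by,[0,0,1])])
E
python3 - <<'E'
from h import *
print(T.get_time_s(),bpos())
env.line_to(T.get_eef_pos()+np.array([0,0,.06]),rate=.25)
env.move_pose(P(-.11,0,.285),Q)
gripper_to(0.0)
env.line_to(P(-.11,0),rate=.2)
print(T.get_time_s(),bpos().round(4),T.get_opening(),F())
env.dwell(.2);print(F())
t=T.get_time_s();env.line_to(P(-.106,0),rate=.06);print(T.get_time_s()-t,F(),bpos())
import cv2
p,d=eyes.grab_frame("scene");cv2.imwrite("pics/s1.png",p[100:300,200:500,::-1].repeat(2,0).repeat(2,1))
p,d=eyes.grab_frame("side");cv2.imwrite("pics/s2.png",p[50:300,200:480,::-1].repeat(2,0).repeat(2,1))
E
```

```text
0.1 [ 0.01043208 -0.02282359  0.22437793]
3.15 [-0.1093 -0.0002  0.1738] 0.0030388766927120074 [-0.34674626 -0.4194726  -0.48602425]
[-0.41881872  0.48286979 -0.81391416]
0.25 [-0.40516385  0.22475178 -0.52148817] [-1.05531041e-01 -8.02560121e-05  1.73363192e-01]
```

View pics/s1.png

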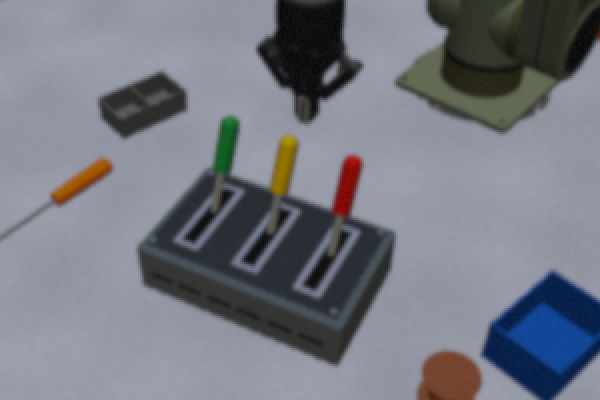

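View pics/s2.png

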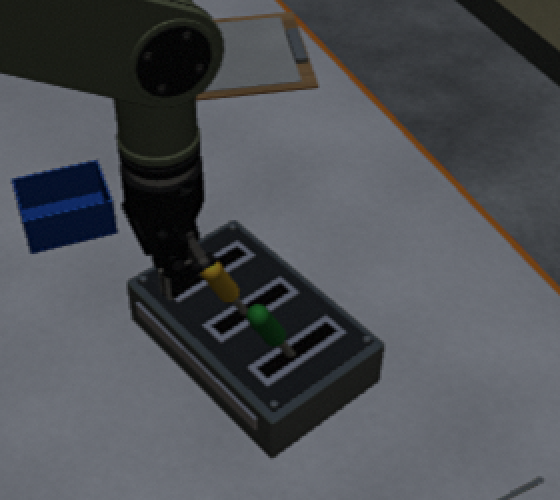

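Both views show the shut fingers squarely behind the yellow lever, with clearance to its neighbours. Now the interlock probing and throwing.

```bash
cat >> h.py <<'E'
def attempt(k,log=True):
    """finger already at bank x ~ -.105 in line with lever k. returns thrown?"""
    y=Y[k]; f0=np.mean([F() for _ in range(3)],0); x=bpos()[0]; tr=[]; res=None
    x=max(x,-.092)
    while True:
        # 5 mm in the lock zone, 9 mm mid-throw, 3 mm near the stop
        st=.005 if x<-.03 else (.008 if x<.004 else .003)
        x+=st; env.line_to(P(x,y),rate=.08)
        f=F()-f0; tr.append((round(x*1000),round(-f[0],1),round(float(np.linalg.norm(f)),1)))
        fx=max(-f[0],np.linalg.norm(f)-1)
        if x<-.03 and fx>8.5: res='blocked';break
        if fx>10.5: res='stop' if x>.01 else 'odd';break
        if x>.04: res='noforce';break
    env.line_to(P(-.108,y),rate=.25)
    print(k,res,'x',round(x,4),'t',round(T.get_time_s(),2)); print(tr)
    return res
def goto(k): env.line_to(P(-.108,Y[k]),rate=.25)
E
python3 - <<'E'
from h import *
print(attempt('yellow'))
E
```

```text
yellow blocked x -0.052 t 6.22
[(-87, np.float64(1.6), 1.6), (-82, np.float64(0.9), 1.4), (-77, np.float64(0.6), 0.7), (-72, np.float64(4.5), 6.1), (-67, np.float64(4.1), 4.9), (-62, np.float64(6.5), 7.2), (-57, np.float64(8.4), 9.0), (-52, np.float64(9.4), 10.5)]
blocked
```

```bash
python3 - <<'E'
from h import *
goto('green'); r=attempt('green')
if r=='blocked': goto('red'); attempt('red')
E
```

```text
green blocked x -0.072 t 8.14
[(-87, np.float64(0.8), 1.6), (-82, np.float64(-0.2), 1.0), (-77, np.float64(2.2), 3.9), (-72, np.float64(7.3), 13.0)]
red noforce x 0.041 t 17.1
[(-87, np.float64(1.0), 2.3), (-82, np.float64(-0.0), 1.9), (-77, np.float64(-0.3), 1.7), (-72, np.float64(4.6), 6.9), (-67, np.float64(2.4), 3.1), (-62, np.float64(2.1), 2.1), (-57, np.float64(1.7), 1.9), (-52, np.float64(1.8), 1.9), (-47, np.float64(1.3), 1.4), (-42, np.float64(1.9), 2.0), (-37, np.float64(2.0), 2.1), (-32, np.float64(0.8), 0.9), (-27, np.float64(2.1), 2.2), (-19, np.float64(1.3), 1.4), (-11, np.float64(0.0), 0.5), (-3, np.float64(1.1), 1.4), (5, np.float64(1.2), 1.3), (8, np.float64(1.5), 2.4), (11, np.float64(1.1), 2.5), (14, np.float64(2.0), 2.6), (17, np.float64(1.8), 2.8), (20, np.float64(1.1), 2.0), (23, np.float64(1.7), 2.4), (26, np.float64(1.8), 2.3), (29, np.float64(2.0), 2.5), (32, np.float64(0.2), 2.1), (35, np.float64(1.5), 1.9), (38, np.float64(1.2), 1.5), (41, np.float64(1.5), 2.2)]
```

```bash
cat > look.py <<'E'
from h import *
from loc import *
import sys,cv2
tag=sys.argv[1]
rois={'scene':(260,420,130,250),'side':(260,400,130,260)}
out=[];L={}
for n in rois:
    p,d=eyes.grab_frame(n); c=eyes.calibration(n)
    for k,m in masks(p,rois[n]).items():
        if m.sum()<20: continue
        X=np.median(cloud(d,c['K'],c['R'],c['t'],m),0); e=X-C
        print(n,k,m.sum(),'bank xyz',np.round([e@bx,e@by,e[2]],3))
    x0,x1,y0,y1=(220,460,110,290) if n=='scene' else (220,460,90,270)
    out.append(cv2.resize(p[y0:y1,x0:x1,::-1],None,fx=1.66,fy=1.66,interpolation=cv2.INTER_CUBIC))
cv2.imwrite(f'pics/{tag}.png',np.hstack(out))
print(T.get_time_s(),bpos().round(4))
E
python3 look.py l1; python3 -c "
from h import *
print([F().round(2).tolist() for _ in range(3)])"
```

```text
scene red 161 bank xyz [0.062 0.086 0.179]
scene yellow 234 bank xyz [-0.03   0.004  0.166]
scene green 207 bank xyz [-0.037 -0.075  0.163]
side red 113 bank xyz [0.045 0.073 0.169]
side yellow 70 bank xyz [-0.049 -0.004  0.19 ]
side green 80 bank xyz [-0.058 -0.084  0.187]
17.2 [-0.106   0.0799  0.1733]
[[-0.73, -0.44, 0.51], [-0.73, -0.44, 0.51], [-0.73, -0.44, 0.51]]
```

View pics/l1.png

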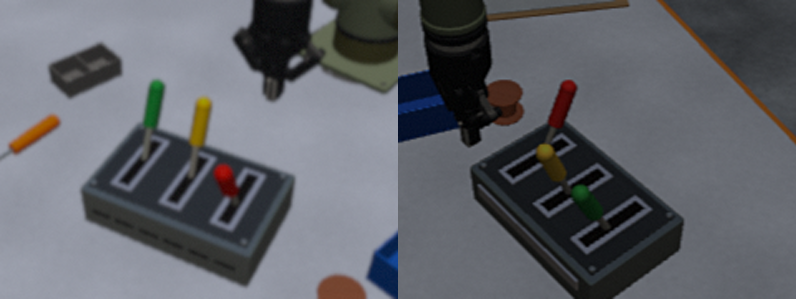

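Red moved freely and is leaning over. Yellow and green are blocked (they moved about 7 and 3 mm). No stop force was felt on red by x = 41 mm, so I'll push on until I feel the end stop.

```bash
cat >> h.py <<'E'
def finish(k,x=.02,xmax=.075,lim=8.5):
    y=Y[k]; f0=np.mean([F() for _ in range(3)],0)
    env.line_to(P(x,y),rate=.25); tr=[];res='noforce'
    while x<xmax:
        x+=.003; env.line_to(P(x,y),rate=.08); f=F()-f0
        tr.append((round(x*1000),round(float(bpos()[0]*1000),1),f.round(1).tolist()))
        if -f[0]>lim: res='stop';break
    print(k,res,round(T.get_time_s(),2),tr); return res
E
python3 - <<'E'
from h import *
finish('red',.032)
env.line_to(P(-.108,.08),rate=.25)
E
python3 look.py l2
```

```text
red noforce 21.66 [(35, 34.3, [0.9, 0.2, -1.0]), (38, 38.0, [0.1, 0.3, -0.2]), (41, 40.8, [0.2, 0.8, 0.8]), (44, 43.8, [-2.3, -0.5, -0.3]), (47, 46.7, [-2.5, 0.6, 0.8]), (50, 49.7, [-3.7, 0.9, 0.2]), (53, 52.5, [-4.3, 0.3, 0.2]), (56, 55.3, [-5.7, 1.0, 2.0]), (59, 58.4, [-5.2, 0.4, 2.3]), (62, 61.6, [-6.3, 0.4, 4.2]), (65, 65.4, [-4.8, -0.0, 5.6]), (68, 68.9, [-4.0, 0.9, 6.6]), (71, 72.0, [-4.0, 0.2, 6.0]), (74, 75.1, [-2.9, 1.0, 7.0]), (77, 78.1, [-4.1, 0.2, 5.6])]
scene red 216 bank xyz [-0.031  0.083  0.166]
scene yellow 235 bank xyz [-0.03   0.004  0.166]
scene green 207 bank xyz [-0.037 -0.075  0.163]
side red 54 bank xyz [-0.051  0.075  0.189]
side yellow 71 bank xyz [-0.05  -0.005  0.191]
side green 81 bank xyz [-0.058 -0.084  0.187]
22.65 [-0.1061  0.0799  0.1727]
```

View pics/l2.png

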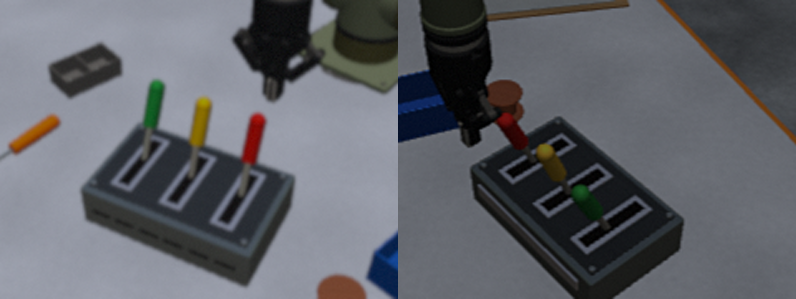

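The finger tip rode up over the red grip (Fz rose to about 7 N), and retracting then pulled red back to its start position. It was not overforced, and no later lever has been thrown, so nothing is lost. The fingertips must sit higher than I assumed, so I'll measure them.

```bash
python3 - <<'E'
from h import *
from loc import *
for n in('scene','side'):
    p,d=eyes.grab_frame(n);c=eyes.calibration(n)
    X=cloud(d,c['K'],c['R'],c['t'],np.ones(d.shape,bool))-C
    B=np.stack([X@bx,X@by,X[:,2]],1)
    s=(abs(B[:,0]+.106)<.03)&(abs(B[:,1]-.08)<.03)&(B[:,2]>.1)&(B[:,2]<.26)
    b=B[s]; print(n,s.sum(),np.percentile(b[:,2],[0,2,5]).round(3))
    for lo in np.arange(.13,.25,.01):
        q=b[(b[:,2]>=lo)&(b[:,2]<lo+.01)]
        if len(q): print(round(lo,3),len(q),q[:,:2].min(0).round(3),q[:,:2].max(0).round(3))
q=T.get_qpos();print(q)
for tl in (.3,.45,.6):
    zt=bx*np.sin(tl)-np.array([0,0,np.cos(tl)]); R=np.stack([np.cross(-by,zt),-by,zt],1); Qt=Ro.from_matrix(R).as_quat()[[3,0,1,2]]
    for x in(-.11,.05):
      for y in(-.08,0,.08):
        r=solve_ik(P(x,y,.145)-zt*.025,Qt); print(tl,x,y,None if r is None else np.round(r,2))
E
```

```text
scene 473 [0.181 0.186 0.191]
0.18 23 [-0.103  0.067] [-0.095  0.091]
0.19 44 [-0.11   0.066] [-0.094  0.093]
0.2 46 [-0.114  0.066] [-0.094  0.093]
0.21 43 [-0.108  0.067] [-0.094  0.093]
0.22 65 [-0.111  0.051] [-0.091  0.109]
0.23 131 [-0.119  0.05 ] [-0.092  0.108]
0.24 58 [-0.118  0.05 ] [-0.088  0.11 ]
side 304 [0.178 0.186 0.189]
0.17 1 [-0.106  0.074] [-0.106  0.074]
0.18 17 [-0.119  0.066] [-0.102  0.084]
0.19 43 [-0.119  0.063] [-0.101  0.083]
0.2 33 [-0.119  0.064] [-0.102  0.085]
0.21 16 [-0.119  0.065] [-0.114  0.085]
0.22 41 [-0.121  0.05 ] [-0.103  0.107]
0.23 56 [-0.121  0.052] [-0.097  0.109]
0.24 54 [-0.125  0.061] [-0.098  0.109]
[1.37387140e-01 1.55980683e-01 1.93139749e+00 7.44044754e-05
 1.05426293e+00 1.46773733e+00]
0.3 -0.11 -0.08 [-0.32  0.09  2.07  0.23  0.74  0.86]
0.3 -0.11 0 [-0.12  0.03  2.13  0.16  0.71  1.1 ]
0.3 -0.11 0.08 [0.1  0.01 2.16 0.06 0.68 1.39]
0.3 0.05 -0.08 [-0.16  0.31  1.77  0.16  0.79  1.08]
0.3 0.05 0 [-0.01  0.27  1.82  0.11  0.76  1.25]
0.3 0.05 0.08 [0.15 0.26 1.85 0.04 0.74 1.45]
0.45 -0.11 -0.08 [-0.39  0.05  2.17  0.47  0.6   0.59]
0.45 -0.11 0 [-0.18 -0.02  2.24  0.35  0.53  0.88]
0.45 -0.11 0.08 [ 0.08 -0.05  2.27  0.15  0.48  1.3 ]
0.45 0.05 -0.08 [-0.19  0.26  1.9   0.33  0.6   0.9 ]
0.45 0.05 0 [-0.03  0.22  1.95  0.23  0.54  1.12]
0.45 0.05 0.08 [0.14 0.2  1.98 0.09 0.51 1.4 ]
0.6 -0.11 -0.08 [-0.48  0.03  2.28  0.85  0.52  0.17]
0.6 -0.11 0 [-0.25 -0.05  2.35  0.76  0.39  0.44]
0.6 -0.11 0.08 [ 0.05 -0.09  2.39  0.4   0.27  1.03]
0.6 0.05 -0.08 [-0.24  0.23  2.02  0.67  0.43  0.54]
0.6 0.05 0 [-0.06  0.19  2.08  0.54  0.34  0.81]
0.6 0.05 0.08 [0.13 0.17 2.11 0.24 0.27 1.25]
```

The views agree that the shut fingertips are really at z ≈ 0.18, about 32 mm higher than I assumed, which explains the ride-over. I'm lowering the tool so the tips work at about 0.145, and keeping the rest of the scheme.

```bash
cat >> h.py <<'E'
Z=.138
P=lambda x,y,z=None: C+bx*x+by*y+np.array([0,0,Z if z is None else z])
def attempt(k,x=-.088,free=False):
    y=Y[k]; f0=np.mean([F() for _ in range(3)],0); tr=[]
    while True:
        st=(.012 if free else .006) if x<-.03 else (.012 if x<0 else .003)
        x+=st; env.line_to(P(x,y),rate=.1); f=F()-f0; lim=7 if x<-.02 else 8.5
        tr.append((round(x*1000),f.round(1).tolist()))
        if -f[0]>lim or np.linalg.norm(f)>11:
            env.dwell(.06); f=F()-f0; tr.append(('re',f.round(1).tolist()))
            if -f[0]>lim or np.linalg.norm(f)>11:
                res='blocked' if x<-.02 else ('stop' if x>.012 else 'odd'); break
        if x>.045 or (x>0 and f[2]>6): res='noforce';break
    env.line_to(P(-.108,y),rate=.3)
    print(k,res,'x',round(x,4),'t',round(T.get_time_s(),2)); print(tr); return res
E
python3 - <<'E'
from h import *
goto('red'); print(F(),bpos())
attempt('red',free=True)
E
python3 look.py l3
```

```text
[-0.4860357  0.8705651  1.1543595] [-0.10844499  0.08007276  0.13713481]
red stop x 0.038 t 28.62
[(-76, [0.8, -0.6, -1.8]), (-64, [-0.7, -0.3, -1.8]), (-52, [-1.2, 0.3, -0.4]), (-40, [-0.6, -0.3, -1.9]), (-28, [-1.3, -0.6, -0.8]), (-16, [-0.3, 0.3, -0.8]), (-4, [-0.7, -0.5, -0.2]), (8, [-0.5, -1.5, -1.1]), (11, [-1.7, -1.8, -0.8]), (14, [-1.3, -1.4, -0.8]), (17, [-1.4, -2.2, -0.7]), (20, [-1.4, -0.7, -1.0]), (23, [-1.9, -0.6, -0.1]), (26, [-3.1, -1.0, -0.2]), (29, [-4.2, -0.5, 0.4]), (32, [-6.5, -1.7, 0.0]), (35, [-8.9, -1.9, -0.6]), ('re', [-8.1, -0.9, -0.0]), (38, [-10.8, -0.6, -0.1]), ('re', [-11.3, -1.5, -0.2])]
scene red 160 bank xyz [0.062 0.086 0.179]
scene yellow 236 bank xyz [-0.03   0.004  0.166]
scene green 208 bank xyz [-0.037 -0.075  0.163]
side red 133 bank xyz [0.044 0.074 0.167]
side yellow 73 bank xyz [-0.049 -0.004  0.189]
side green 84 bank xyz [-0.058 -0.084  0.186]
28.725 [-0.1055  0.0799  0.1386]
```

View pics/l3.png

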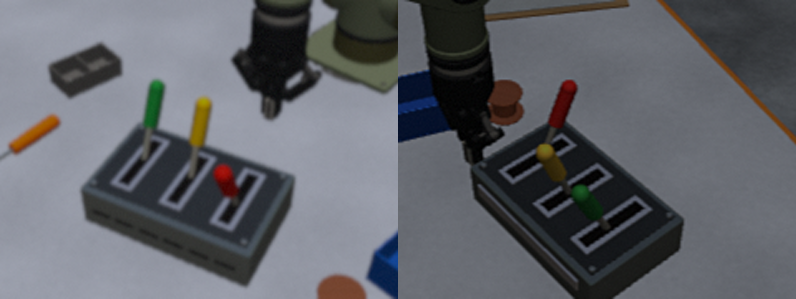

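Red is now against its end stop: force rises about 1 N/mm to 11 N, and it stayed over. Next is yellow, or green if yellow is blocked.

```bash
python3 - <<'E'
from h import *
goto('yellow')
if attempt('yellow',-.082)=='blocked':
    goto('green')
    if attempt('green',-.088)=='stop':
        goto('yellow'); attempt('yellow',-.082)
E
python3 look.py l4
```

```text
yellow blocked x -0.052 t 31.05
[(-76, [-0.7, 0.6, -0.8]), (-70, [-0.6, 1.0, -1.3]), (-64, [-3.3, 1.2, -1.8]), (-58, [-6.3, 2.3, -0.5]), (-52, [-7.9, 3.3, -0.8]), ('re', [-7.3, 2.6, -0.9])]
green stop x 0.035 t 37.91
[(-82, [0.2, 0.3, -0.8]), (-76, [-0.9, 0.4, -0.1]), (-70, [-1.6, 0.3, -0.7]), (-64, [-2.8, 1.0, 0.5]), (-58, [-3.0, 0.8, 0.3]), (-52, [-2.5, 0.6, -0.3]), (-46, [-0.9, 0.4, -0.4]), (-40, [-1.8, -0.1, -1.2]), (-34, [-2.8, 2.2, 0.5]), (-28, [-2.1, 0.1, -0.1]), (-16, [-2.5, 3.1, 1.2]), (-4, [-2.5, 2.4, 1.8]), (8, [-2.1, 1.9, -0.2]), (11, [-3.2, -0.1, -1.2]), (14, [-2.0, -0.0, -0.2]), (17, [-2.3, 0.9, -0.2]), (20, [-2.5, -0.4, 0.6]), (23, [-2.2, 1.0, -0.6]), (26, [-4.0, 0.5, -0.3]), (29, [-6.3, -0.2, 1.5]), (32, [-7.1, 0.1, 1.3]), (35, [-8.9, -0.7, 1.1]), ('re', [-9.3, -0.6, 0.3])]
yellow stop x 0.035 t 44.58
[(-76, [-0.6, 0.8, -0.3]), (-70, [-0.7, 1.1, -0.2]), (-64, [-2.7, 0.3, -1.5]), (-58, [-2.6, 1.4, -0.9]), (-52, [-3.0, 0.8, -0.9]), (-46, [-2.3, 0.1, -0.7]), (-40, [-2.8, 1.4, 1.0]), (-34, [-2.4, -0.0, -0.9]), (-28, [-2.4, -0.2, -0.0]), (-16, [-1.9, 1.7, 1.3]), (-4, [-2.4, 1.3, 1.2]), (8, [-3.1, 0.7, -0.1]), (11, [-4.8, 0.4, -0.6]), (14, [-4.2, 0.6, -0.8]), (17, [-3.5, 1.1, -0.3]), (20, [-3.9, 0.4, -0.7]), (23, [-3.6, 0.3, 0.7]), (26, [-5.1, 1.2, -0.1]), (29, [-6.4, 0.8, 1.6]), (32, [-8.2, 0.8, 0.3]), (35, [-10.8, -0.1, 0.7]), ('re', [-9.9, -0.1, 1.4])]
scene red 158 bank xyz [0.062 0.086 0.179]
scene yellow 178 bank xyz [0.06  0.007 0.173]
scene green 168 bank xyz [ 0.058 -0.072  0.165]
side red 148 bank xyz [0.044 0.074 0.164]
side yellow 233 bank xyz [ 0.043 -0.006  0.164]
side green 248 bank xyz [ 0.042 -0.085  0.163]
44.675 [-0.1055 -0.0004  0.1386]
```

View pics/l4.png

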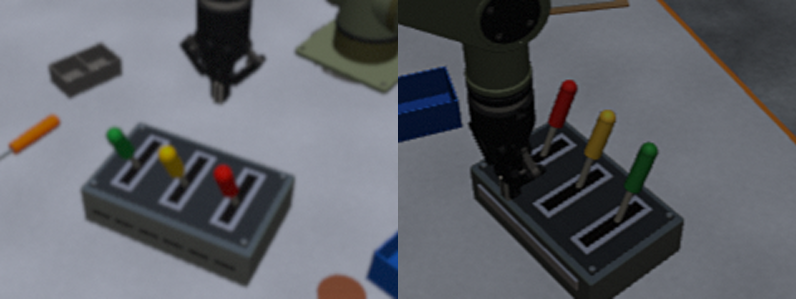

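All three levers lean away from the robot, in line with each other. The bystanders look where they were and the hand is clear, so I'm handing in.

```bash
python3 -c "
from h import *
print(F(),T.get_time_s()); env.hand_in()"
```

```text
[-0.7695881  -0.48991784  0.44922995] 44.675
the job is handed in; nothing more can be done
```

All three levers are thrown fully over, and I handed the job in at 44.7 s. The permitted order was red, then green, then yellow.

- **Levers:** each was pushed until the force climbed steadily against its end stop, to 9–11 N. In the last pictures all three lean away from the robot together, with grips at about +43 to +60 mm along the bank's x.
- **Blocked probes:** I met a block three times and eased off: yellow at about 9 N, green at about 7 N and yellow again at about 8 N along the throw. On the green probe one single reading of total force was 13 N.
- **Bystanders:** in the last pictures the things in view look unmoved by eye; I did not measure their positions. The hand was clear and the force reading was near zero.

**First red throw undone:** the fingertips measured about 32 mm higher than I had worked out from the tool description. When I pushed red again to feel its end stop, the tip slid over the grip (peak about 8 N) and pulled the lever back to its start. No other lever had been thrown by then. I lowered the tool and threw red again properly before going on.

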